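Transfer finished boards from the foam tray to the test rack in reverse order

ROBOT

A 6-joint arm with a two-finger parallel gripper is mounted at the origin on the work surface. World frame = base frame: x ahead of the robot, y to its left, z up, the work surface at z = 0. Lengths are in m, angles in rad, forces in N, time in s.
With the tool pointing down it reaches from about 0.25 to 0.775 m from the base axis. Payload 4 kg.
Tool frame: the origin (TCP) lies on the centre line of the jaws, within the pads' length; the fingertips stand 25 mm ahead of it and the grasp point (between the pads) lies 6 mm ahead of it; z points along the fingers, y is the line along which they close (so a half turn about z gives the same grasp; the last joint's range is limited). The gripper opens to 94 mm and grips with 3 to 60 N. Pads are 16 mm wide; open, the fingers measure 119 mm over their backs; the gripper's body (75 mm by 177 mm) begins 78 mm behind the grasp point.
Start: joints at [1.072, 0.087, 1.371, -0, 1.684, -0.103], TCP at [0.212, 0.507, 0.231] pointing down, gripper open.
Joint ranges: [-3.1, 3.1], [-0.76, 2.03], [0.27, 2.55], [-1.08, 4.22], [0.17, 2.65], [-2.57, 2.57]. Speed limits (rad/s): [2.79, 2.79, 3.14, 3.14, 3.14, 3.14].

INTERFACE

Orientations are given as [roll, pitch, yaw] about the fixed x, y, z axes, in that order (R = Rz(yaw) Ry(pitch) Rx(roll)).
In Python, from bench import sensors, optics, ticket gives the robot as it stands.
- The arm moves only by the tool send_rows, never from a script. Its argument "rows" is a list of rows, each a list of 6 numbers: the shift along the world's x, y, z in mm, then the turn, a rotation vector about the world's x, y, z in rad. In form: [[x, y, z, wx, wy, wz], ...]. A call has 1 to 8 rows; each row shifts and turns the commanded pose from where the row before left it; what a row does not reach is not made up. A row lasts 1/12 s, in which the tool goes at most 41.7 mm and 7.16 degrees, less where a joint would pass 70% of its speed; a pose out of reach is approached as far as the arm can. A call is refused whole if a number of a shift passes 41.7 or a number of a turn 0.125, either way. A call with a gripper value outside its range is refused whole. "grip" is the finger opening in mm, from 0 to 94, set as the call begins (left out, the last holds). The fingers move at their own pace and stop on an object; the grip force is fixed at half the most. Time passes only in rows, so rows that do not move let the fingers close. It gives the time, the measured TCP pose, the force, the opening and the grip force at its end, in the units of the state.
- sensors.get_obs(): the state, without advancing time (a new reading comes with each control period).
- optics.snapshot(name): name is "scene" or "top"; returns the picture (480x640x3 uint8, red, green, blue); there is no depth.
- optics.camera_model(name): a dict with "vertical_fov" (degrees; the focal length in pixels is half the picture's height over the tangent of half this angle, whatever the lens; pixels are square), "cx", "cy" (the principal point, pixels), "R" (3x3) and "t" (3): a world point X has camera coordinates R X + t. Camera axes: x right, y down, z forward; pixel columns grow to the right and rows downward; lengths in m; the calibration is good to about 2 mm. A picture is of the moment at which its call begins. camera_model takes no time and is no camera call.
- ticket.close_job(): hands the job in; it is judged then, once.
The state is a dict: "time": time; "joint_positions": joint angles; "qvel": joint speeds; "joint_torque": joint torques, N m; "tool_pos": TCP position; "ee_rot": TCP orientation; "wrist_force": force on the tool from outside, world axes, zero at the start; "wrist_torque": the same for the moment, N m; "width": finger opening in m; "finger_force": force on a finger pad.
Only numpy, scipy, OpenCV 4.12 (cv2) and the standard library are available. Lean on these libraries where they do the work, as an engineer would, in place of code of your own. Each camera call takes 0.05 s, during which the arm holds its last target. There are 200 camera calls.

TASK

Move the four circuit boards from the foam pockets of the blue tray into the four bays of the grey test rack, in reverse order: the board nearest the tray's handle goes into the bay farthest from the rack's connector block, the next one into the next bay, and so on, until the board farthest from the handle stands in the bay beside the connector block. Stand each board upright and fully down on the floor of its bay, and let none fall over on the way.

Things in the scene. Friction and masses are not known exactly. Their poses are not given: they have to be found in the camera images.
- board_coil: Board with a round copper coil in a black carrier: foot 28 (x) x 46 (y) x 8 high; on it at both y ends an upright rail 12 (x) x 5 (y) x 50 high, outer faces 46 apart, tops 58 above the underside; the green board is between the rails. Grip from above across the rails' outer faces (along y). 60-130 g. Origin: centre of the foot's underside, z up; x along the row, parts on the +x side.
- board_heatsink: Board with a finned aluminium heatsink in a black carrier: foot 28 (x) x 46 (y) x 8 high; on it at both y ends an upright rail 12 (x) x 5 (y) x 50 high, outer faces 46 apart, tops 58 above the underside; the green board is between the rails. Grip from above across the rails' outer faces (along y). 60-130 g. Origin: centre of the foot's underside, z up; x along the row, parts on the +x side.
- board_caps: Board with two upright black capacitors in a black carrier: foot 28 (x) x 46 (y) x 8 high; on it at both y ends an upright rail 12 (x) x 5 (y) x 50 high, outer faces 46 apart, tops 58 above the underside; the green board is between the rails. Grip from above across the rails' outer faces (along y). 60-130 g. Origin: centre of the foot's underside, z up; x along the row, parts on the +x side.
- board_shield: Board with a flat steel box in a black carrier: foot 28 (x) x 46 (y) x 8 high; on it at both y ends an upright rail 12 (x) x 5 (y) x 50 high, outer faces 46 apart, tops 58 above the underside; the green board is between the rails. Grip from above across the rails' outer faces (along y). 60-130 g. Origin: centre of the foot's underside, z up; x along the row, parts on the +x side.
- pocket_a: White foam pocket where board_coil stands at the start; fixed on the tray, same yaw, at any of the row's four places. All four look alike. Outside 53 (x, along the row) x 71 (y) x 16 high, inside 44 x 62, floor 6 above its underside (10 above the table), walls 10 high above the floor. Origin: centre of its underside.
- pocket_b: White foam pocket where board_heatsink stands at the start; fixed on the tray, same yaw, at any of the row's four places. All four look alike. Outside 53 (x, along the row) x 71 (y) x 16 high, inside 44 x 62, floor 6 above its underside (10 above the table), walls 10 high above the floor. Origin: centre of its underside.
- pocket_c: White foam pocket where board_caps stands at the start; fixed on the tray, same yaw, at any of the row's four places. All four look alike. Outside 53 (x, along the row) x 71 (y) x 16 high, inside 44 x 62, floor 6 above its underside (10 above the table), walls 10 high above the floor. Origin: centre of its underside.
- pocket_d: White foam pocket where board_shield stands at the start; fixed on the tray, same yaw, at any of the row's four places. All four look alike. Outside 53 (x, along the row) x 71 (y) x 16 high, inside 44 x 62, floor 6 above its underside (10 above the table), walls 10 high above the floor. Origin: centre of its underside.
- tray: Blue tray 236 x 90, base 4 thick, rim 14 high, fixed, with the four pockets in a row along its x axis at x = -81, -27, 27, 81 mm. A black bow handle, 21 high, sticks out of its -x end (towards the robot) to x = -147 mm. Origin: centre of the row, at table height; x away from the handle, z up. It stands left or right of the middle, the rack on the other side.
- rack: Grey fixed rack, four equal empty bays in a row along x, centres at x = -81, -27, 27, 81 mm, y = 0. Bay: 44 (x) x 62 (y) inside, floor 10 above the table, walls 10 above the floor; boards go in with their y along the rack's y, either way round. Black connector block 34 high at the -x end (to the robot), x -112 to -145 mm. Origin: row centre at table height; x away from the block, z up.
Mind the look-alikes: they are no part of the job. What is shaped like the board_coil but white is not meant. Leave any yellow look-alike of the pocket_a alone.

How it is judged:
By the outcome, as a careful person would: the job done as asked, in the order asked, and still so for the second after the job is handed in, with the robot touching nothing.
It also fails if it takes over 115 s, if anything falls off the work surface, if the arm or the gripper's body presses on something with over 40 N, if the wrist force passes 120 N, or if a joint passes its speed limit or range.

## Working session

There is one attempt and no reset: what is moved stays moved. The work goes in short steps, Python scripts to look and compute and a tool call to move; the robot and the scene stay as the last step left them, time stands still between calls to the robot, and variables do not carry over. Pictures are saved under pics/ and viewed, at most 14 in all, crops included, and the job is handed in when it is done.

Besides the shell and the picture viewer there is one more tool, called after "Call:" in YAML: its name, and indented under it one key for each argument. send_rows: Moves the arm, as the interface text tells. Its arguments: {"type":"object","properties":{"rows":{"type":"array"},"grip":{"type":"number"}},"required":["rows"]}

```bash
mkdir -p pics; python3 - <<'E'
from bench import sensors, optics
import cv2
for n in("scene","top"):
    cv2.imwrite(f"pics/{n}0.png",optics.snapshot(n)[:,:,::-1]); print(optics.camera_model(n))
o=sensors.get_obs();print(o)
E
```

```text
{'vertical_fov': 50.52765653477871, 'cx': 323.927189556546, 'cy': 245.11613823425037, 'R': array([[ 6.82874327e-01,  7.30535547e-01,  6.84563096e-04],
       [ 6.21954424e-01, -5.80885128e-01, -5.25114428e-01],
       [-3.83217103e-01,  3.59012928e-01, -8.51031356e-01]]), 't': array([-0.35854822, -0.24141403,  1.08940999])}
{'vertical_fov': 46.24258413895175, 'cx': 308.5931766171567, 'cy': 243.88575668444767, 'R': array([[ 0.02436577, -0.99966081,  0.00919592],
       [-0.99791746, -0.02487077, -0.05951622],
       [ 0.05972475, -0.00772661, -0.99818498]]), 't': array([0.01406196, 0.49827972, 0.93076106])}
{'time': 0.1, 'joint_positions': array([ 1.07192925e+00,  8.79219181e-02,  1.37209990e+00, -3.09945831e-05,
        1.68357420e+00, -1.03090728e-01]), 'qvel': array([-2.86457570e-04, -1.77423742e-04, -2.74712043e-03, -2.82930892e-04,
        3.35423432e-04, -5.74073607e-05]), 'joint_torque': array([ 2.69803182e-03, -3.41251838e+01, -3.03300834e+01,  7.19899382e-02,
        3.04862985e-02, -1.04756505e-04]), 'tool_pos': array([0.21183766, 0.50709496, 0.22940048]), 'ee_rot': array([-3.13959676e+00, -1.75520601e-04,  2.74581268e+00]), 'wrist_force': array([0.24212011, 0.49456977, 0.73737444]), 'wrist_torque': array([ 0.00948408,  0.00836369, -0.0011854 ]), 'finger_force': 0.0, 'width': 0.0942557253608729}
```

View pics/scene0.png

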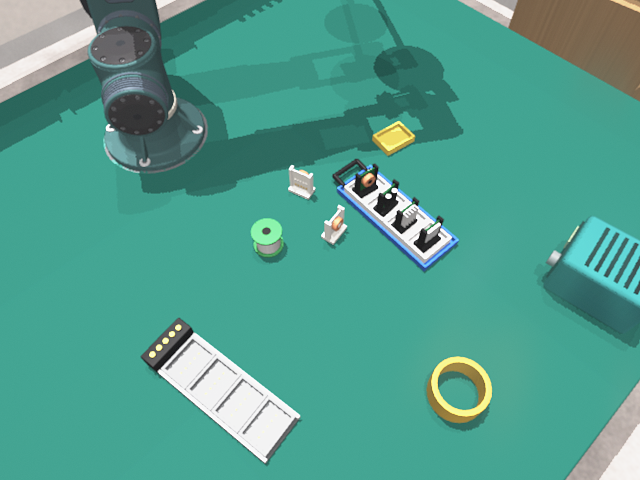

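View pics/top0.png

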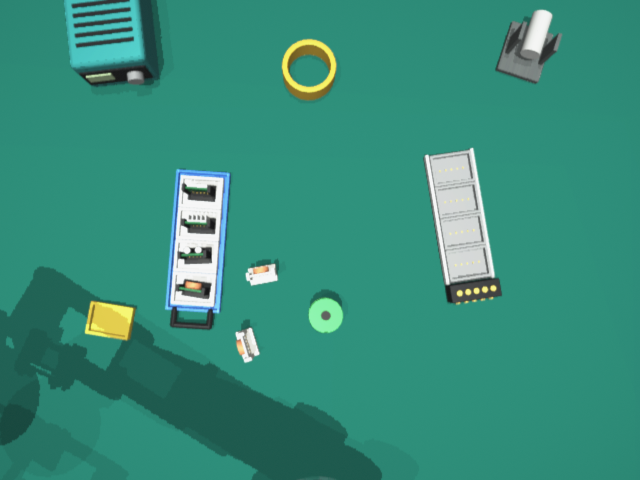

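The tray is at left in the top view (handle at its bottom end, near the robot) and the rack is at right (connector block at (474,291)). Two white look-alikes, at (262,273) and (247,345), are to be left alone. I'll enlarge both areas next.

```bash
python3 - <<'E'
import cv2
a=cv2.imread("pics/top0.png")
cv2.imwrite("pics/tray.png",cv2.resize(a[160:340,150:290],None,fx=3.3,fy=3.3,interpolation=cv2.INTER_CUBIC))
cv2.imwrite("pics/rack.png",cv2.resize(a[140:310,410:520],None,fx=3.5,fy=3.5,interpolation=cv2.INTER_CUBIC))
E
```

```text
(no output)
```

View pics/tray.png

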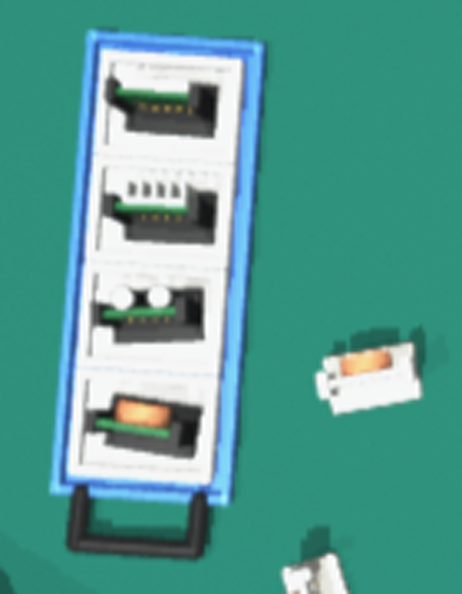

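View pics/rack.png

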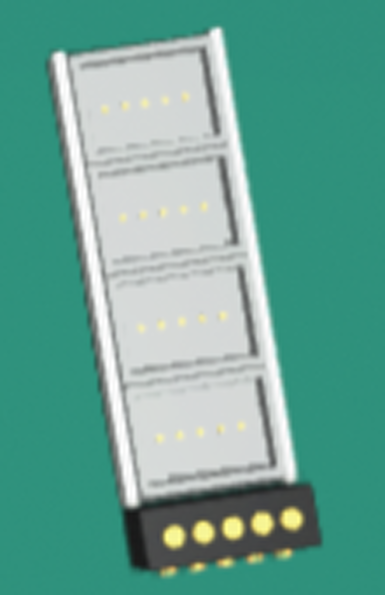

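```bash
cat > h.py <<'E'
import numpy as np, cv2
from bench import optics, sensors
from scipy.optimize import least_squares
C={n:optics.camera_model(n) for n in("top","scene")}
def K(n):
    c=C[n];f=240/np.tan(np.radians(c["vertical_fov"])/2);return np.array([[f,0,c["cx"]],[0,f,c["cy"]],[0,0,1]])
def proj(n,X):
    p=(np.atleast_2d(X)@C[n]["R"].T+C[n]["t"])@K(n).T;return p[:,:2]/p[:,2:]
def T(p,X):
    c,s=np.cos(p[2]),np.sin(p[2]);X=np.atleast_2d(X).astype(float);return np.c_[X[:,:2]@np.array([[c,s],[-s,c]])+p[:2],X[:,2]]
def fit(n,X,uv,p0):
    r=least_squares(lambda p:(proj(n,T(p,X))-uv).ravel(),p0);print(r.x.round(4),"rms",np.sqrt(np.mean(r.fun**2)).round(2));return r.x
E
python3 - <<'E'
from h import *
uv=np.array([[88,30],[266,42],[228,504],[51,493]])/3.3+[150,160]
X=np.array([[118,45,14],[118,-45,14],[-118,-45,14],[-118,45,14]])/1e3
pt=fit("top",X,uv,[.45,.2,0])
# rack: block top corners z 34 (width unknown) -> use bay inner top corners z 20
ix=np.array([[76,66],[213,45],[277,466],[145,490]])/3.5+[410,140]
X=np.array([[103,31,20],[103,-31,20],[-103,-31,20],[-103,31,20]])/1e3
pr=fit("top",X,ix,[.45,-.25,0])
np.savez("poses.npz",pt=pt,pr=pr)
a=cv2.imread("pics/top0.png");t=[]
def box(im,o,s,p,x0,x1,y0,y1,z,col):
    q=proj("top",T(p,np.array([[x0,y0,z],[x1,y0,z],[x1,y1,z],[x0,y1,z]])/1e3))
    cv2.polylines(im,[np.round((q-o+.5)*s*8).astype(int)],True,col,1,cv2.LINE_AA,3)
for i,x in enumerate([-81,-27,27,81]):
    c=proj("top",T(pt,[x/1e3,0,.03]))[0]; o=np.round(c-[22,18]).astype(int);s=8
    im=cv2.resize(a[o[1]:o[1]+36,o[0]:o[0]+48],None,fx=s,fy=s,interpolation=cv2.INTER_CUBIC)
    box(im,o,s,pt,x-22,x+22,-31,31,20,(255,0,0))
    box(im,o,s,pt,x-14,x+14,-23,23,18,(0,0,255))
    box(im,o,s,pt,x-6,x+6,18,23,68,(0,255,255)); box(im,o,s,pt,x-6,x+6,-23,-18,68,(0,255,255))
    t.append(im)
cv2.imwrite("pics/b.png",np.vstack([np.hstack(t[:2]),np.hstack(t[2:])]))
im=a.copy()
im=cv2.resize(a[140:310,410:520],None,fx=3.5,fy=3.5,interpolation=cv2.INTER_CUBIC)
for x in [-81,-27,27,81]:
    box(im,np.array([410,140]),3.5,pr,x-22,x+22,-31,31,20,(255,0,0));box(im,np.array([410,140]),3.5,pr,x-22,x+22,-31,31,10,(0,0,255))
cv2.imwrite("pics/r2.png",im)
E
```

```text
[ 0.499   0.2123 -0.044 ] rms 0.28
[ 0.5511 -0.2283  0.1667] rms 0.94
```

View pics/b.png

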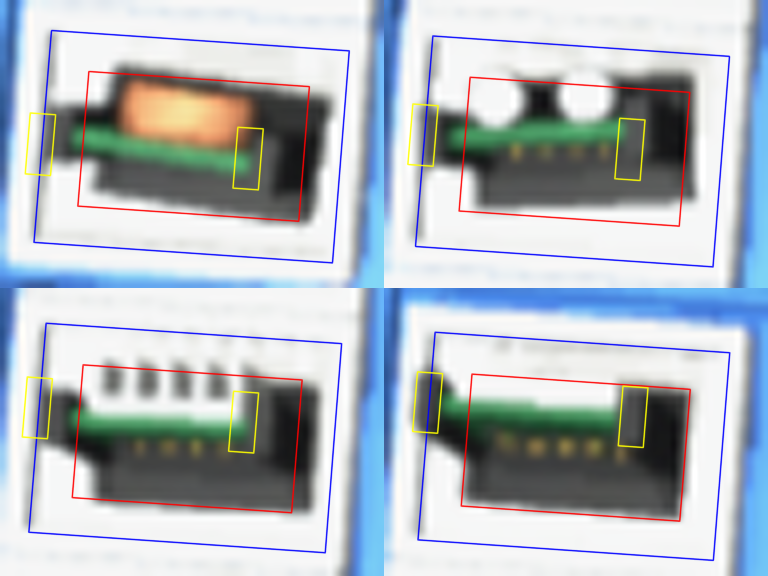

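View pics/r2.png

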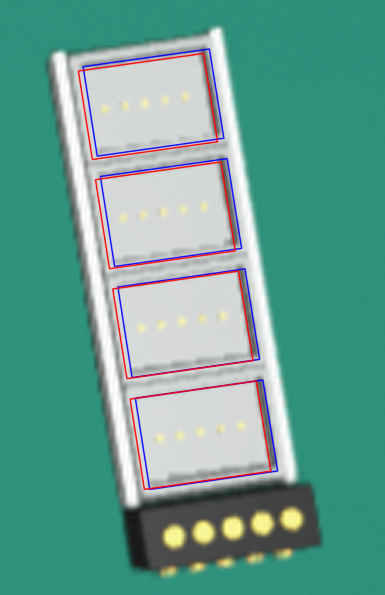

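```bash
python3 - <<'E'
from h import *
d=np.load("poses.npz");pt,pr=d["pt"],d["pr"]
X=np.array([[-14,23,18],[-14,-23,10],[14,-23,10],[0,-20.5,68],[0,20.5,68]])/1e3
obs=[[[95,192],[308,222],[330,97],[260,160],[58,132]],[[94,205],[310,200],[308,75],[251,125],[56,132]],
[[98,215],[310,224],[318,102],[257,132],[58,124]],[[81,212],[296,232],[306,104],[248,127],[46,110]]]
B=[]
for x,o in zip([-81,-27,27,81],obs):
    c0=T(pt,[x/1e3,0,0])[0]; c=proj("top",T(pt,[x/1e3,0,.03]))[0]; org=np.round(c-[22,18])
    B.append(fit("top",X,np.array(o)/8+org-.5,[*c0[:2],pt[2]])); print(" pocket",c0[:2].round(4))
R=[T(pr,[x/1e3,0,0])[0,:2].round(4) for x in (81,27,-27,-81)];print(R)
np.savez("poses.npz",pt=pt,pr=pr,B=B,R=R)
E
```

```text
[ 0.4188  0.213  -0.1257] rms 0.47
 pocket [0.418  0.2159]
[0.4748 0.2119 0.0521] rms 0.6
 pocket [0.472  0.2135]
[ 0.5254  0.2077 -0.0168] rms 0.57
 pocket [0.5259 0.2111]
[ 0.5807  0.209  -0.0465] rms 0.39
 pocket [0.5799 0.2088]
[array([ 0.631 , -0.2149]), array([ 0.5777, -0.2238]), array([ 0.5245, -0.2328]), array([ 0.4712, -0.2418])]
```

Call:
send_rows:
  rows:
    - [20, -28, -6, 0, 0, 0.034]
    - [20, -28, -6, 0, 0, 0.034]
    - [20, -28, -6, 0, 0, 0.034]
    - [20, -28, -6, 0, 0, 0.034]
    - [20, -28, -6, 0, 0, 0.034]
    - [20, -28, -6, 0, 0, 0.034]
    - [20, -28, -6, 0, 0, 0.034]
    - [20, -28, -6, 0, 0, 0.032]
  grip: 94

```text
time: 0.77
tool_pos: [0.3724, 0.2819, 0.1818]
ee_rot: [-3.141, -0.001, 3.018]
wrist_force: [0.4, -0.4, -0.6]
width: 0.0941
finger_force: 0.0
```

Call:
send_rows:
  rows:
    - [20, -28, -10, 0, 0, 0]
    - [20, -28, -10, 0, 0, 0]
    - [7, -14, -10, 0, 0, 0]
    - [0, 0, 0, 0, 0, 0]

```text
time: 1.1
tool_pos: [0.419, 0.2102, 0.1496]
ee_rot: [-3.138, -0.004, 3.011]
wrist_force: [-0.3, -0.2, -0.6]
width: 0.0943
finger_force: 0.0
```

Call:
send_rows:
  rows:
    - [0, 1, -20, 0, 0, 0]
    - [0, 1, -30, 0, 0, 0]
    - [0, 0, -25, 0, 0, 0]
    - [0, 0, -12, 0, 0, 0]
    - [0, 0, -5, 0, 0, 0]
    - [0, 0, 0, 0, 0, 0]

```text
time: 1.6
tool_pos: [0.4177, 0.2158, 0.0593]
ee_rot: [-3.141, -0.003, 3.017]
wrist_force: [-0.2, -0.7, 0.4]
width: 0.0941
finger_force: 0.0
```

```bash
python3 - <<'E'
from h import *
a=optics.snapshot("scene")[:,:,::-1];cv2.imwrite("pics/s1.png",cv2.resize(a[110:280,280:470],None,fx=3.4,fy=3.4,interpolation=cv2.INTER_CUBIC))
E
```

```text
(no output)
```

View pics/s1.png

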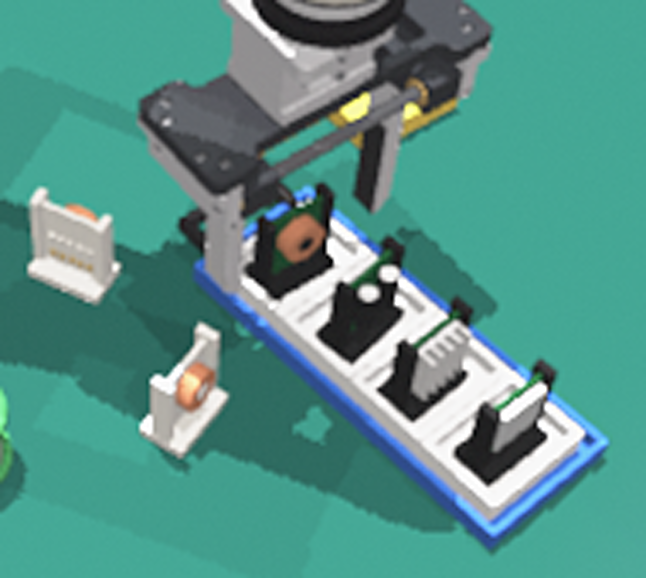

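The fingers straddle the coil board at crop (295,240), with clear space on both sides, so I'm closing the gripper.

Call:
send_rows:
  rows:
    - [0, 0, 0, 0, 0, 0]
    - [0, 0, 0, 0, 0, 0]
    - [0, 0, 0, 0, 0, 0]
    - [0, 0, 0, 0, 0, 0]
    - [0, 0, 0, 0, 0, 0]
    - [0, 0, 0, 0, 0, 0]
  grip: 30

```text
time: 2.15
tool_pos: [0.4192, 0.2155, 0.0608]
ee_rot: [3.141, 0.001, 3.016]
wrist_force: [-0.5, 0.3, 0.6]
width: 0.0573
finger_force: 0.0
```

Call:
send_rows:
  rows:
    - [0, 0, 0, 0, 0, 0]
    - [0, 0, 0, 0, 0, 0]
    - [0, 0, 0, 0, 0, 0]
    - [0, 0, 0, 0, 0, 0]
    - [0, 0, 0, 0, 0, 0]

```text
time: 2.57
tool_pos: [0.4191, 0.2153, 0.0606]
ee_rot: [-3.141, 0.0, 3.016]
wrist_force: [-0.1, -0.3, 0.9]
width: 0.0462
finger_force: 30.0
```

Call:
send_rows:
  rows:
    - [0, 0, 10, 0, 0, 0]
    - [0, 0, 20, 0, 0, 0]
    - [0, 0, 30, 0, 0, 0]
    - [0, 0, 25, 0, 0, 0]
    - [0, 0, 10, 0, 0, 0]
    - [0, 0, 0, 0, 0, 0]

```text
time: 3.07
tool_pos: [0.4209, 0.2163, 0.159]
ee_rot: [3.138, 0.006, 3.016]
wrist_force: [0.8, 0.9, -0.8]
width: 0.0456
finger_force: 30.0
```

Call:
send_rows:
  rows:
    - [8, -15, 0, 0, 0, 0.02]
    - [14, -28, 0, 0, 0, 0.02]
    - [15, -31, 0, 0, 0, 0.02]
    - [15, -31, 0, 0, 0, 0.02]
    - [15, -31, 0, 0, 0, 0.02]
    - [15, -31, 0, 0, 0, 0.02]
    - [15, -31, 0, 0, 0, 0.02]
    - [15, -31, 0, 0, 0, 0.02]

```text
time: 3.73
tool_pos: [0.5305, -0.0149, 0.1532]
ee_rot: [3.141, -0.003, -3.106]
wrist_force: [0.7, -0.0, -0.1]
width: 0.0455
finger_force: 30.0
```

Call:
send_rows:
  rows:
    - [15, -31, 0, 0, 0, 0.02]
    - [15, -31, 0, 0, 0, 0.02]
    - [15, -31, 0, 0, 0, 0.02]
    - [15, -31, 0, 0, 0, 0.02]
    - [15, -31, 0, 0, 0, 0.02]
    - [15, -28, 0, 0, 0, 0.02]
    - [9, -18, 0, 0, 0, 0.012]
    - [0, 0, 0, 0, 0, 0]

```text
time: 4.4
tool_pos: [0.6299, -0.2183, 0.1517]
ee_rot: [3.141, -0.004, -2.979]
wrist_force: [-1.0, -0.1, -0.7]
width: 0.0457
finger_force: 30.0
```

Call:
send_rows:
  rows:
    - [0, 0, 0, 0, 0, 0]
    - [0, 0, 0, 0, 0, 0]

```text
time: 4.57
tool_pos: [0.6292, -0.2134, 0.1536]
ee_rot: [3.139, -0.003, -2.975]
wrist_force: [-0.1, 0.2, 0.4]
width: 0.0463
finger_force: 30.0
```

```bash
python3 - <<'E'
from h import *
for n,sl in(("scene",(slice(270,470),slice(130,330))),):
    a=optics.snapshot(n)[:,:,::-1];cv2.imwrite("pics/s2.png",cv2.resize(a[sl],None,fx=2.9,fy=2.9,interpolation=cv2.INTER_CUBIC))
print(sensors.get_obs()["tool_pos"])
E
```

```text
[ 0.62933121 -0.21309858  0.1543296 ]
```

View pics/s2.png

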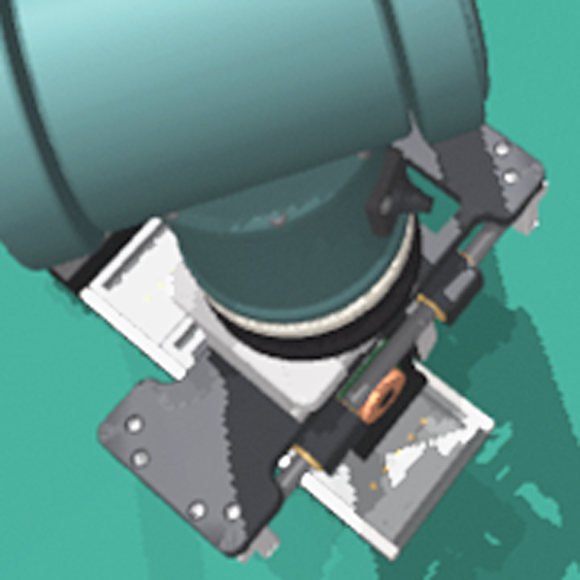

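The coil board hangs upright over the far bay. Shifting by 2 mm, then lowering it.

Call:
send_rows:
  rows:
    - [2, -2, -15, 0, 0, 0]
    - [0, 0, -25, 0, 0, 0]
    - [0, 0, -25, 0, 0, 0]
    - [0, 0, -12, 0, 0, 0]
    - [0, 0, -8, 0, 0, 0]
    - [0, 0, -4, 0, 0, 0]
    - [0, 0, -2, 0, 0, 0]
    - [0, 0, 0, 0, 0, 0]

```text
time: 5.28
tool_pos: [0.6326, -0.2165, 0.0655]
ee_rot: [-3.141, 0.001, -2.975]
wrist_force: [-0.1, 0.0, -0.2]
width: 0.0457
finger_force: 30.0
```

Call:
send_rows:
  rows:
    - [0, 0, -1, 0, 0, 0]
    - [0, 0, 0, 0, 0, 0]
    - [0, 0, 0, 0, 0, 0]

```text
time: 5.53
tool_pos: [0.6326, -0.2168, 0.0646]
ee_rot: [-3.141, 0.002, -2.975]
wrist_force: [-0.5, -0.1, -1.0]
width: 0.0459
finger_force: 30.0
```

Call:
send_rows:
  rows:
    - [0, 0, -2, 0, 0, 0]
    - [0, 0, -1, 0, 0, 0]
    - [0, 0, 0, 0, 0, 0]
    - [0, 0, 0, 0, 0, 0]

```text
time: 5.87
tool_pos: [0.6322, -0.2166, 0.0607]
ee_rot: [-3.141, 0.0, -2.975]
wrist_force: [0.5, 0.3, 0.1]
width: 0.0458
finger_force: 30.0
```

Call:
send_rows:
  rows:
    - [0, 0, -1, 0, 0, 0]
    - [0, 0, 0, 0, 0, 0]
    - [0, 0, 0, 0, 0, 0]

```text
time: 6.12
tool_pos: [0.6322, -0.2166, 0.0606]
ee_rot: [-3.141, 0.001, -2.975]
wrist_force: [-2.0, 2.2, 5.7]
width: 0.0458
finger_force: 30.0
```

Call:
send_rows:
  rows:
    - [0, 0, 0, 0, 0, 0]
    - [0, 0, 0, 0, 0, 0]
    - [0, 0, 0, 0, 0, 0]
    - [0, 0, 0, 0, 0, 0]
    - [0, 0, 0, 0, 0, 0]
    - [0, 0, 0, 0, 0, 0]
    - [0, 0, 0, 0, 0, 0]
    - [0, 0, 0, 0, 0, 0]
  grip: 94

```text
time: 6.78
tool_pos: [0.6321, -0.2165, 0.0594]
ee_rot: [3.141, -0.0, -2.975]
wrist_force: [0.7, 0.5, -0.4]
width: 0.0933
finger_force: 0.0
```

Call:
send_rows:
  rows:
    - [0, 0, 10, 0, 0, 0]
    - [0, 0, 25, 0, 0, 0]
    - [0, 0, 30, 0, 0, 0]
    - [-4, 12, 15, 0, 0, 0]
    - [-10, 27, 0, 0, 0, -0.014]
    - [-13, 35, 0, 0, 0, -0.02]
    - [-13, 35, 0, 0, 0, -0.02]
    - [-13, 35, 0, 0, 0, -0.02]

```text
time: 7.45
tool_pos: [0.5781, -0.0706, 0.1402]
ee_rot: [3.141, 0.001, -3.051]
wrist_force: [-0.1, 1.1, 0.3]
width: 0.0941
finger_force: 0.0
```

Call:
send_rows:
  rows:
    - [-13, 35, 0, 0, 0, -0.02]
    - [-13, 35, 0, 0, 0, -0.02]
    - [-13, 35, 0, 0, 0, 0]
    - [-13, 35, 0, 0, 0, 0]
    - [-13, 35, 0, 0, 0, 0]
    - [-13, 35, 0, 0, 0, 0]
    - [-13, 35, 0, 0, 0, 0]
    - [-12, 33, 0, 0, 0, 0]

```text
time: 8.12
tool_pos: [0.4744, 0.2078, 0.1403]
ee_rot: [3.141, 0.001, -3.089]
wrist_force: [0.7, -0.4, -0.1]
width: 0.0939
finger_force: 0.0
```

Call:
send_rows:
  rows:
    - [0, 6, 0, 0, 0, 0]
    - [0, 0, 0, 0, 0, 0]
    - [0, 0, 0, 0, 0, 0]

```text
time: 8.37
tool_pos: [0.4759, 0.2116, 0.1399]
ee_rot: [-3.141, 0.001, -3.088]
wrist_force: [-0.4, -1.1, -0.0]
width: 0.0937
finger_force: 0.0
```

```bash
python3 - <<'E'
from h import *
a=optics.snapshot("top")[:,:,::-1];b=optics.snapshot("scene")[:,:,::-1]
f=lambda x:cv2.resize(x,(380,380),interpolation=cv2.INTER_CUBIC)
cv2.imwrite("pics/s3.png",np.hstack([f(a[130:310,390:570]),f(b[300:470,130:300])]))
for i in range(3):print(sensors.get_obs()["tool_pos"],sensors.get_obs()["ee_rot"])
E
```

```text
[0.47640321 0.21045152 0.13966894] [-3.14115566e+00  3.34712955e-04 -3.09072197e+00]
[0.47640321 0.21045152 0.13966894] [-3.14115566e+00  3.34712955e-04 -3.09072197e+00]
[0.47640321 0.21045152 0.13966894] [-3.14115566e+00  3.34712955e-04 -3.09072197e+00]
```

View pics/s3.png

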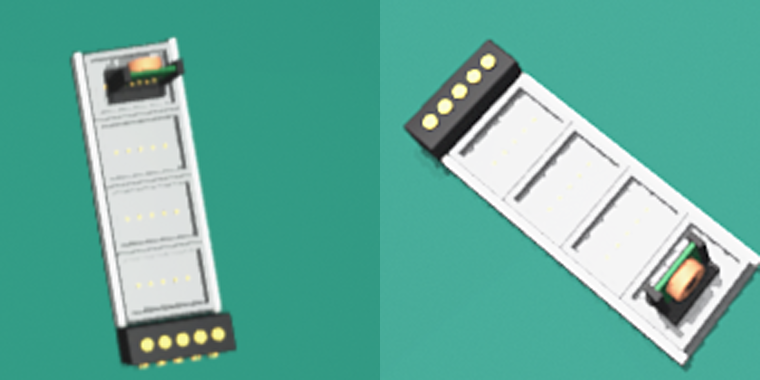

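The coil board stands inside the far bay, clear of its walls. Next is the caps board.

Call:
send_rows:
  rows:
    - [-1, 1, -15, 0, 0, 0]
    - [0, 0, -25, 0, 0, 0]
    - [0, 0, -25, 0, 0, 0]
    - [0, 0, -10, 0, 0, 0]
    - [0, 0, -5, 0, 0, 0]
    - [0, 0, 0, 0, 0, 0]

```text
time: 8.97
tool_pos: [0.4748, 0.2114, 0.0585]
ee_rot: [-3.141, -0.002, -3.091]
wrist_force: [0.2, 0.4, 0.1]
width: 0.094
finger_force: 0.0
```

Call:
send_rows:
  rows:
    - [0, 0, 0, 0, 0, 0]
    - [0, 0, 0, 0, 0, 0]
    - [0, 0, 0, 0, 0, 0]
    - [0, 0, 0, 0, 0, 0]
    - [0, 0, 0, 0, 0, 0]
    - [0, 0, 0, 0, 0, 0]
    - [0, 0, 0, 0, 0, 0]
    - [0, 0, 0, 0, 0, 0]
  grip: 30

```text
time: 9.63
tool_pos: [0.475, 0.2125, 0.0596]
ee_rot: [3.142, 0.0, -3.089]
wrist_force: [-0.2, -0.6, 1.7]
width: 0.0459
finger_force: 30.0
```

Call:
send_rows:
  rows:
    - [0, 0, 0, 0, 0, 0]
    - [0, 0, 0, 0, 0, 0]
    - [0, 0, 0, 0, 0, 0]
    - [0, 0, 0, 0, 0, 0]

```text
time: 9.97
tool_pos: [0.4751, 0.2125, 0.0596]
ee_rot: [3.141, 0.0, -3.089]
wrist_force: [-0.3, 1.1, 1.0]
width: 0.0453
finger_force: 30.0
```

Call:
send_rows:
  rows:
    - [0, 0, 10, 0, 0, 0]
    - [0, 0, 20, 0, 0, 0]
    - [0, 0, 30, 0, 0, 0]
    - [0, 0, 25, 0, 0, 0]
    - [2, -10, 10, 0, 0, 0]
    - [5, -22, 0, 0, 0, 0.014]
    - [7, -31, 0, 0, 0, 0.02]
    - [8, -34, 0, 0, 0, 0.02]

```text
time: 10.63
tool_pos: [0.4968, 0.1146, 0.1545]
ee_rot: [-3.142, 0.0, -3.032]
wrist_force: [0.5, -1.2, -1.3]
width: 0.0457
finger_force: 30.0
```

Call:
send_rows:
  rows:
    - [8, -34, 0, 0, 0, 0.02]
    - [8, -34, 0, 0, 0, 0.02]
    - [8, -34, 0, 0, 0, 0.02]
    - [8, -34, 0, 0, 0, 0]
    - [8, -34, 0, 0, 0, 0]
    - [8, -34, 0, 0, 0, 0]
    - [8, -34, 0, 0, 0, 0]
    - [8, -34, 0, 0, 0, 0]

```text
time: 11.3
tool_pos: [0.5604, -0.1589, 0.1538]
ee_rot: [3.141, -0.001, -2.976]
wrist_force: [0.5, 1.1, -0.7]
width: 0.0455
finger_force: 30.0
```

Call:
send_rows:
  rows:
    - [8, -34, 0, 0, 0, 0]
    - [6, -23, 0, 0, 0, 0]
    - [3, -10, 0, 0, 0, 0]
    - [0, 0, 0, 0, 0, 0]
    - [0, 0, 0, 0, 0, 0]

```text
time: 11.72
tool_pos: [0.5775, -0.2232, 0.1537]
ee_rot: [3.14, -0.001, -2.976]
wrist_force: [0.4, 0.6, -0.9]
width: 0.0459
finger_force: 30.0
```

Call:
send_rows:
  rows:
    - [0, 0, 0, 0, 0, 0]

```text
time: 11.8
tool_pos: [0.5777, -0.222, 0.1542]
ee_rot: [3.14, -0.001, -2.974]
wrist_force: [0.2, -0.1, -1.9]
width: 0.0458
finger_force: 30.0
```

Call:
send_rows:
  rows:
    - [0, -1, -15, 0, 0, 0]
    - [0, 0, -25, 0, 0, 0]
    - [0, 0, -25, 0, 0, 0]
    - [0, 0, -14, 0, 0, 0]
    - [0, 0, -8, 0, 0, 0]
    - [0, 0, -4, 0, 0, 0]
    - [0, 0, -2, 0, 0, 0]
    - [0, 0, 0, 0, 0, 0]

```text
time: 12.47
tool_pos: [0.5786, -0.2241, 0.0624]
ee_rot: [-3.141, 0.001, -2.975]
wrist_force: [0.9, 0.1, -1.6]
width: 0.0459
finger_force: 30.0
```

Call:
send_rows:
  rows:
    - [0, 0, -1, 0, 0, 0]
    - [0, 0, 0, 0, 0, 0]
    - [0, 0, 0, 0, 0, 0]

```text
time: 12.72
tool_pos: [0.5786, -0.2248, 0.0615]
ee_rot: [-3.141, 0.001, -2.975]
wrist_force: [0.1, -0.6, -0.7]
width: 0.0455
finger_force: 30.0
```

Call:
send_rows:
  rows:
    - [0, 0, -1, 0, 0, 0]
    - [0, 0, -1, 0, 0, 0]
    - [0, 0, 0, 0, 0, 0]
    - [0, 0, 0, 0, 0, 0]

```text
time: 13.05
tool_pos: [0.5785, -0.2248, 0.0597]
ee_rot: [-3.141, 0.001, -2.976]
wrist_force: [-1.0, 0.4, 4.8]
width: 0.0463
finger_force: 30.0
```

Call:
send_rows:
  rows:
    - [0, 0, -0.5, 0, 0, 0]
    - [0, 0, 0, 0, 0, 0]
    - [0, 0, 0, 0, 0, 0]

```text
time: 13.3
tool_pos: [0.5786, -0.2248, 0.0597]
ee_rot: [-3.141, 0.001, -2.975]
wrist_force: [-1.5, 0.7, 6.1]
width: 0.0458
finger_force: 30.0
```

Call:
send_rows:
  rows:
    - [0, 0, 0, 0, 0, 0]
    - [0, 0, 0, 0, 0, 0]
    - [0, 0, 0, 0, 0, 0]
    - [0, 0, 0, 0, 0, 0]
    - [0, 0, 0, 0, 0, 0]
    - [0, 0, 0, 0, 0, 0]
    - [0, 0, 0, 0, 0, 0]
    - [0, 0, 0, 0, 0, 0]
  grip: 94

```text
time: 13.97
tool_pos: [0.578, -0.2245, 0.0579]
ee_rot: [3.141, -0.0, -2.975]
wrist_force: [-0.6, 0.2, 0.6]
width: 0.0929
finger_force: 0.0
```

Call:
send_rows:
  rows:
    - [0, 0, 10, 0, 0, 0]
    - [0, 0, 25, 0, 0, 0]
    - [0, 0, 30, 0, 0, 0]
    - [-1, 12, 15, 0, 0, 0]
    - [-3, 27, 0, 0, 0, -0.023]
    - [-4, 35, 0, 0, 0, -0.02]
    - [-4, 35, 0, 0, 0, -0.02]
    - [-4, 35, 0, 0, 0, -0.02]

```text
time: 14.63
tool_pos: [0.562, -0.0794, 0.1392]
ee_rot: [-3.141, 0.002, -3.06]
wrist_force: [0.1, 0.4, 0.4]
width: 0.0939
finger_force: 0.0
```

Call:
send_rows:
  rows:
    - [-5, 35, 0, 0, 0, -0.02]
    - [-5, 35, 0, 0, 0, -0.02]
    - [-5, 35, 0, 0, 0, -0.02]
    - [-5, 35, 0, 0, 0, -0.02]
    - [-5, 35, 0, 0, 0, -0.02]
    - [-5, 35, 0, 0, 0, 0]
    - [-5, 35, 0, 0, 0, 0]
    - [-2, 35, 0, 0, 0, 0]

```text
time: 15.3
tool_pos: [0.5245, 0.2012, 0.1393]
ee_rot: [3.141, 0.001, 3.125]
wrist_force: [0.2, 0.4, -0.5]
width: 0.0938
finger_force: 0.0
```

Call:
send_rows:
  rows:
    - [0, 8, 0, 0, 0, 0]
    - [0, 0, 0, 0, 0, 0]
    - [0, 0, 0, 0, 0, 0]
    - [0, 0, 0, 0, 0, 0]

```text
time: 15.63
tool_pos: [0.5254, 0.2062, 0.1383]
ee_rot: [-3.141, 0.0, 3.124]
wrist_force: [-0.5, 0.3, -0.7]
width: 0.0937
finger_force: 0.0
```

```bash
python3 - <<'E'
from h import *
a=optics.snapshot("top")[:,:,::-1];b=optics.snapshot("scene")[:,:,::-1]
f=lambda x:cv2.resize(x,(380,380),interpolation=cv2.INTER_CUBIC)
cv2.imwrite("pics/s4.png",np.hstack([f(a[130:310,390:570]),f(b[110:280,300:470])]))
print(sensors.get_obs()["tool_pos"],sensors.get_obs()["ee_rot"])
E
```

```text
[0.52540583 0.20595387 0.13816283] [-3.14127203e+00  1.35260105e-04  3.12263223e+00]
```

View pics/s4.png

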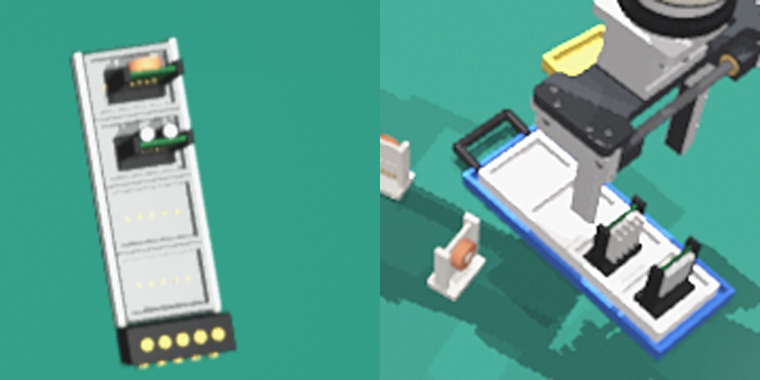

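The coil and caps boards stand in the two far bays, and the heatsink and shield boards are still upright in the tray. The heatsink is next.

Call:
send_rows:
  rows:
    - [0, 1, -15, 0, 0, 0]
    - [0, 0, -25, 0, 0, 0]
    - [0, 0, -23, 0, 0, 0]
    - [0, 0, -10, 0, 0, 0]
    - [0, 0, -5, 0, 0, 0]
    - [0, 0, 0, 0, 0, 0]

```text
time: 16.23
tool_pos: [0.5246, 0.2075, 0.059]
ee_rot: [-3.141, -0.002, 3.124]
wrist_force: [0.5, -0.6, -0.9]
width: 0.094
finger_force: 0.0
```

Call:
send_rows:
  rows:
    - [0, 0, 0, 0, 0, 0]
    - [0, 0, 0, 0, 0, 0]
    - [0, 0, 0, 0, 0, 0]
    - [0, 0, 0, 0, 0, 0]
    - [0, 0, 0, 0, 0, 0]
    - [0, 0, 0, 0, 0, 0]
    - [0, 0, 0, 0, 0, 0]
    - [0, 0, 0, 0, 0, 0]
  grip: 30

```text
time: 16.9
tool_pos: [0.5251, 0.2084, 0.0601]
ee_rot: [-3.141, 0.0, 3.125]
wrist_force: [0.5, -0.5, 0.6]
width: 0.0458
finger_force: 30.0
```

Call:
send_rows:
  rows:
    - [0, 0, 0, 0, 0, 0]
    - [0, 0, 0, 0, 0, 0]
    - [0, 0, 0, 0, 0, 0]
    - [0, 0, 0, 0, 0, 0]

```text
time: 17.23
tool_pos: [0.5251, 0.2084, 0.0601]
ee_rot: [-3.142, 0.0, 3.125]
wrist_force: [-0.5, -0.9, 1.8]
width: 0.0458
finger_force: 30.0
```

Call:
send_rows:
  rows:
    - [0, 0, 10, 0, 0, 0]
    - [0, 0, 20, 0, 0, 0]
    - [0, 0, 30, 0, 0, 0]
    - [0, 0, 25, 0, 0, 0]
    - [0, -10, 10, 0, 0, 0]
    - [0, -22, 0, 0, 0, 0.013]
    - [0, -31, 0, 0, 0, 0.02]
    - [0, -35, 0, 0, 0, 0.02]

```text
time: 17.9
tool_pos: [0.5246, 0.1099, 0.1548]
ee_rot: [3.141, -0.0, -3.102]
wrist_force: [0.6, -0.9, -2.1]
width: 0.0457
finger_force: 30.0
```

Call:
send_rows:
  rows:
    - [0, -35, 0, 0, 0, 0.02]
    - [0, -35, 0, 0, 0, 0.02]
    - [0, -35, 0, 0, 0, 0.02]
    - [0, -35, 0, 0, 0, 0.02]
    - [0, -35, 0, 0, 0, 0.02]
    - [0, -35, 0, 0, 0, 0.02]
    - [0, -35, 0, 0, 0, 0.01]
    - [0, -35, 0, 0, 0, 0]

```text
time: 18.57
tool_pos: [0.5239, -0.1716, 0.1543]
ee_rot: [3.141, -0.001, -2.975]
wrist_force: [1.2, -0.1, -0.5]
width: 0.0457
finger_force: 30.0
```

Call:
send_rows:
  rows:
    - [0, -33, 0, 0, 0, 0]
    - [0, -20, 0, 0, 0, 0]
    - [0, -10, 0, 0, 0, 0]
    - [0, 0, 0, 0, 0, 0]
    - [0, 0, 0, 0, 0, 0]
    - [0, 0, 0, 0, 0, 0]

```text
time: 19.07
tool_pos: [0.525, -0.2312, 0.1548]
ee_rot: [3.14, -0.0, -2.974]
wrist_force: [-0.1, 0.0, -0.4]
width: 0.046
finger_force: 30.0
```

Call:
send_rows:
  rows:
    - [0, -1, -15, 0, 0, 0]
    - [0, 0, -25, 0, 0, 0]
    - [0, 0, -25, 0, 0, 0]
    - [0, 0, -14, 0, 0, 0]
    - [0, 0, -8, 0, 0, 0]
    - [0, 0, -4, 0, 0, 0]
    - [0, 0, -2, 0, 0, 0]
    - [0, 0, 0, 0, 0, 0]

```text
time: 19.73
tool_pos: [0.5257, -0.2332, 0.0628]
ee_rot: [-3.141, 0.001, -2.974]
wrist_force: [-1.0, -0.5, -1.2]
width: 0.0458
finger_force: 30.0
```

Call:
send_rows:
  rows:
    - [0, 0, -1, 0, 0, 0]
    - [0, 0, -1, 0, 0, 0]
    - [0, 0, 0, 0, 0, 0]
    - [0, 0, 0, 0, 0, 0]

```text
time: 20.07
tool_pos: [0.5253, -0.2337, 0.0606]
ee_rot: [-3.141, 0.001, -2.976]
wrist_force: [0.2, -0.2, -0.9]
width: 0.046
finger_force: 30.0
```

Call:
send_rows:
  rows:
    - [0, 0, -1, 0, 0, 0]
    - [0, 0, 0, 0, 0, 0]
    - [0, 0, 0, 0, 0, 0]

```text
time: 20.32
tool_pos: [0.5255, -0.2338, 0.0601]
ee_rot: [-3.141, 0.001, -2.975]
wrist_force: [-1.7, -0.4, 4.5]
width: 0.0457
finger_force: 30.0
```

Call:
send_rows:
  rows:
    - [0, 0, 0, 0, 0, 0]
    - [0, 0, 0, 0, 0, 0]
    - [0, 0, 0, 0, 0, 0]
    - [0, 0, 0, 0, 0, 0]
    - [0, 0, 0, 0, 0, 0]
    - [0, 0, 0, 0, 0, 0]
    - [0, 0, 0, 0, 0, 0]
    - [0, 0, 0, 0, 0, 0]
  grip: 94

```text
time: 20.98
tool_pos: [0.5251, -0.2335, 0.0589]
ee_rot: [3.141, -0.0, -2.975]
wrist_force: [-1.0, -0.6, 0.8]
width: 0.0934
finger_force: 0.0
```

Call:
send_rows:
  rows:
    - [0, 0, 10, 0, 0, 0]
    - [0, 0, 25, 0, 0, 0]
    - [0, 0, 30, 0, 0, 0]
    - [1, 12, 15, 0, 0, 0]
    - [4, 28, 0, 0, 0, -0.023]
    - [4, 36, 0, 0, 0, -0.02]
    - [4, 36, 0, 0, 0, -0.02]
    - [4, 36, 0, 0, 0, -0.02]

```text
time: 21.65
tool_pos: [0.5423, -0.0844, 0.1403]
ee_rot: [-3.141, 0.002, -3.061]
wrist_force: [0.7, 1.1, -0.3]
width: 0.0942
finger_force: 0.0
```

Call:
send_rows:
  rows:
    - [5, 36, 0, 0, 0, -0.02]
    - [5, 36, 0, 0, 0, -0.02]
    - [5, 36, 0, 0, 0, -0.02]
    - [5, 36, 0, 0, 0, -0.02]
    - [5, 36, 0, 0, 0, -0.02]
    - [5, 36, 0, 0, 0, -0.02]
    - [5, 36, 0, 0, 0, -0.01]
    - [3, 34, 0, 0, 0, 0]

```text
time: 22.32
tool_pos: [0.5804, 0.2026, 0.1401]
ee_rot: [3.141, 0.001, 3.095]
wrist_force: [1.0, -0.4, -0.2]
width: 0.0941
finger_force: 0.0
```

Call:
send_rows:
  rows:
    - [0, 9, 0, 0, 0, 0]
    - [0, 0, 0, 0, 0, 0]
    - [0, 0, 0, 0, 0, 0]
    - [0, 0, 0, 0, 0, 0]

```text
time: 22.65
tool_pos: [0.5802, 0.208, 0.1393]
ee_rot: [-3.141, 0.0, 3.093]
wrist_force: [0.7, -0.3, -0.4]
width: 0.0941
finger_force: 0.0
```

Call:
send_rows:
  rows:
    - [0, 0, -15, 0, 0, 0]
    - [0, 0, -25, 0, 0, 0]
    - [0, 0, -24, 0, 0, 0]
    - [0, 0, -10, 0, 0, 0]
    - [0, 0, -5, 0, 0, 0]
    - [0, 0, 0, 0, 0, 0]

```text
time: 23.15
tool_pos: [0.5796, 0.2081, 0.059]
ee_rot: [-3.141, -0.002, 3.093]
wrist_force: [-0.2, -0.7, 0.2]
width: 0.0941
finger_force: 0.0
```

Call:
send_rows:
  rows:
    - [0, 0, 0, 0, 0, 0]
    - [0, 0, 0, 0, 0, 0]
    - [0, 0, 0, 0, 0, 0]
    - [0, 0, 0, 0, 0, 0]
    - [0, 0, 0, 0, 0, 0]
    - [0, 0, 0, 0, 0, 0]
    - [0, 0, 0, 0, 0, 0]
    - [0, 0, 0, 0, 0, 0]
  grip: 30

```text
time: 23.82
tool_pos: [0.5801, 0.2095, 0.0601]
ee_rot: [3.142, 0.0, 3.095]
wrist_force: [-0.3, -0.4, 1.6]
width: 0.0458
finger_force: 30.0
```

Call:
send_rows:
  rows:
    - [0, 0, 0, 0, 0, 0]
    - [0, 0, 0, 0, 0, 0]
    - [0, 0, 0, 0, 0, 0]
    - [0, 0, 0, 0, 0, 0]

```text
time: 24.15
tool_pos: [0.5801, 0.2095, 0.0601]
ee_rot: [3.142, 0.0, 3.095]
wrist_force: [0.4, -0.1, 2.1]
width: 0.0455
finger_force: 30.0
```

Call:
send_rows:
  rows:
    - [0, 0, 10, 0, 0, 0]
    - [0, 0, 20, 0, 0, 0]
    - [0, 0, 30, 0, 0, 0]
    - [0, 0, 25, 0, 0, 0]
    - [-3, -10, 10, 0, 0, 0]
    - [-6, -22, 0, 0, 0, 0.023]
    - [-8, -31, 0, 0, 0, 0.02]
    - [-8, -35, 0, 0, 0, 0.02]

```text
time: 24.82
tool_pos: [0.5542, 0.1108, 0.1548]
ee_rot: [-3.142, -0.0, -3.122]
wrist_force: [-0.8, -0.6, -0.2]
width: 0.0456
finger_force: 30.0
```

Call:
send_rows:
  rows:
    - [-8, -35, 0, 0, 0, 0.02]
    - [-8, -35, 0, 0, 0, 0.02]
    - [-8, -35, 0, 0, 0, 0.02]
    - [-8, -35, 0, 0, 0, 0.02]
    - [-8, -35, 0, 0, 0, 0.02]
    - [-8, -35, 0, 0, 0, 0.02]
    - [-8, -35, 0, 0, 0, 0.02]
    - [-8, -35, 0, 0, 0, 0.01]

```text
time: 25.48
tool_pos: [0.4894, -0.1703, 0.1546]
ee_rot: [3.141, -0.001, -2.975]
wrist_force: [1.2, -0.2, -0.2]
width: 0.0457
finger_force: 30.0
```

Call:
send_rows:
  rows:
    - [-9, -35, 0, 0, 0, 0]
    - [-7, -24, 0, 0, 0, 0]
    - [-4, -14, 0, 0, 0, 0]
    - [0, 0, 0, 0, 0, 0]
    - [0, 0, 0, 0, 0, 0]
    - [0, 0, 0, 0, 0, 0]

```text
time: 25.98
tool_pos: [0.4708, -0.2407, 0.1547]
ee_rot: [3.14, -0.0, -2.975]
wrist_force: [1.1, -0.0, -0.9]
width: 0.046
finger_force: 30.0
```

Call:
send_rows:
  rows:
    - [0, -1, -15, 0, 0, 0]
    - [0, 0, -25, 0, 0, 0]
    - [0, 0, -25, 0, 0, 0]
    - [0, 0, -14, 0, 0, 0]
    - [0, 0, -8, 0, 0, 0]
    - [0, 0, -4, 0, 0, 0]
    - [0, 0, -2, 0, 0, 0]
    - [0, 0, 0, 0, 0, 0]

```text
time: 26.65
tool_pos: [0.4716, -0.2423, 0.0626]
ee_rot: [-3.141, 0.001, -2.975]
wrist_force: [0.2, -0.6, -0.9]
width: 0.0457
finger_force: 30.0
```

Call:
send_rows:
  rows:
    - [0, 0, -1, 0, 0, 0]
    - [0, 0, -1, 0, 0, 0]
    - [0, 0, -0.5, 0, 0, 0]
    - [0, 0, 0, 0, 0, 0]
    - [0, 0, 0, 0, 0, 0]

```text
time: 27.07
tool_pos: [0.4714, -0.2428, 0.0601]
ee_rot: [-3.141, 0.001, -2.976]
wrist_force: [-0.0, -0.0, -0.3]
width: 0.0454
finger_force: 30.0
```

Call:
send_rows:
  rows:
    - [0, 0, -0.8, 0, 0, 0]
    - [0, 0, 0, 0, 0, 0]
    - [0, 0, 0, 0, 0, 0]

```text
time: 27.32
tool_pos: [0.4714, -0.2428, 0.0601]
ee_rot: [-3.141, 0.001, -2.976]
wrist_force: [-2.2, 0.8, 6.2]
width: 0.0458
finger_force: 30.0
```

Call:
send_rows:
  rows:
    - [0, 0, 0, 0, 0, 0]
    - [0, 0, 0, 0, 0, 0]
    - [0, 0, 0, 0, 0, 0]
    - [0, 0, 0, 0, 0, 0]
    - [0, 0, 0, 0, 0, 0]
    - [0, 0, 0, 0, 0, 0]
    - [0, 0, 0, 0, 0, 0]
    - [0, 0, 0, 0, 0, 0]
  grip: 94

```text
time: 27.98
tool_pos: [0.471, -0.2425, 0.0586]
ee_rot: [3.141, -0.0, -2.975]
wrist_force: [0.2, -0.3, -0.1]
width: 0.093
finger_force: 0.0
```

Call:
send_rows:
  rows:
    - [0, 0, 10, 0, 0, 0]
    - [0, 0, 25, 0, 0, 0]
    - [0, 0, 30, 0, 0, 0]
    - [0, 0, 30, 0, 0, 0]
    - [0, 25, 0, 0, 0, 0]
    - [0, 35, 0, 0, 0, 0]
    - [0, 35, 0, 0, 0, 0]
    - [0, 35, 0, 0, 0, 0]

```text
time: 28.65
tool_pos: [0.4711, -0.1115, 0.155]
ee_rot: [-3.141, 0.002, -2.977]
wrist_force: [0.8, 0.6, -0.8]
width: 0.094
finger_force: 0.0
```

Call:
send_rows:
  rows:
    - [0, 35, 0, 0, 0, 0]
    - [0, 35, 0, 0, 0, 0]
    - [0, 35, 0, 0, 0, 0]
    - [0, 35, 0, 0, 0, 0]
    - [0, 35, 0, 0, 0, 0]
    - [0, 20, 0, 0, 0, 0]
    - [0, 0, 0, 0, 0, 0]
    - [0, 0, 0, 0, 0, 0]

```text
time: 29.32
tool_pos: [0.4711, 0.0832, 0.1544]
ee_rot: [-3.141, 0.001, -2.973]
wrist_force: [0.1, -0.2, 0.2]
width: 0.0937
finger_force: 0.0
```

```bash
python3 - <<'E'
from h import *
a=optics.snapshot("top")[:,:,::-1];b=optics.snapshot("scene")[:,:,::-1]
f=lambda x:cv2.resize(x,(400,400),interpolation=cv2.INTER_CUBIC)
cv2.imwrite("pics/s5.png",np.hstack([f(a[130:310,390:570]),f(b[300:470,130:300])]))
print(sensors.get_obs()["tool_pos"])
E
```

```text
[0.47119893 0.08174859 0.15415165]
```

View pics/s5.png

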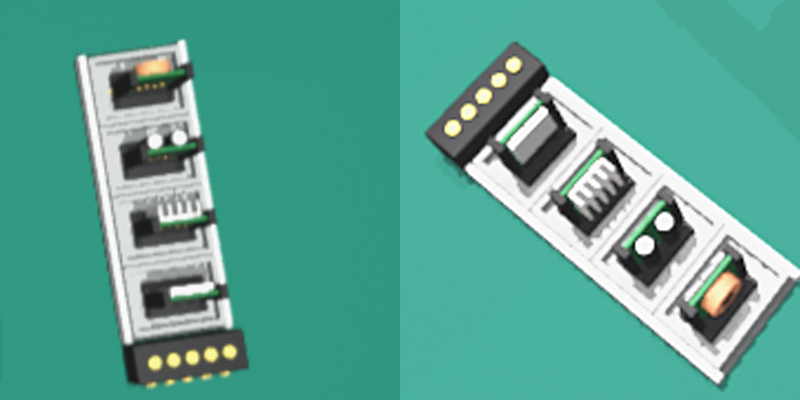

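All four boards stand upright inside their bays. From the connector block outward they are shield, heatsink, caps and coil, which is the order asked.

```bash
python3 -c "
from bench import ticket;print(ticket.close_job())"
```

```text
the job is handed in; nothing more can be done
None
```

All four boards stand upright in the rack in reverse order (coil in the farthest bay, then caps, heatsink, and shield beside the connector block), and the job was handed in at about 29 s; no verdict was returned.

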